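# Hang the S-hook in the pot handle's hole

## Task

Take the S-hook off the bar in front of the shelf and hook its upper bend through the hole at the end of the upturned pot's flat handle, tip going down through the hole, so that it is ready for hanging the pot up. Leave the S-hook hanging there freely and still, its top bar resting on the handle's end; do not drop it, do not shove or tip the pot, and leave the other things on the shelf where they are.

Things in the scene. Friction and masses are not known exactly. Their poses are not given: they have to be found in the camera images.
- s_hook: Loose dark steel S-hook, about 80 g, 126 mm high, hanging on the bar before the shelf. Origin: middle of the underside of its thick top bar (what it hangs on touches here). z up as it hangs, the S lies in its xz plane: below the bar go two round 10 mm legs, 34 mm clear apart: short free tip at x = +22 mm (shelf side at the start), shank at x = -22 mm (robot side); y is the bar's width.
- s_hook_bar (a point): Middle of the S-hook's straight top bar, 9 mm above the hook's origin. The bar is 54 mm long (hook x), 12 mm wide (hook y), 18 mm high: pinch it here across its width from above, fingertips above its underside.
- s_hook_tip (a point): Lowest point of the S-hook's short upper tip: 22 mm along +x and 32 mm below the hook's origin.
- s_hook_low (a point): Lowest point of the S-hook's smaller lower bend, 108 mm below and 36 mm to the -x side of the hook's origin. The lower bend spans x = -55 to -17 mm, so no part under the top bar but the tip lies at x above -17 mm.
- pot: Loose steel pot, 1.1 kg, upside down on the shelf: 166 mm across the rim, 88 mm high. A flat handle, 44 mm wide, 5 mm thick, runs level along the pot's -x out over the shelf's front edge, ending 204 mm from the pot's axis, its top face 23 mm above the slats. Origin: on the axis at slat height, z up. About 8 N down on the handle's end would tip the pot.
- pot_hole (a point): Centre of the round through hole, 25 mm across, near the end of the pot's handle, on the handle's top face, 174 mm from the pot's axis along the pot's -x; axes as the pot's. 17.5 mm of metal lie between the hole and the handle's end.
- shelf: Fixed slatted aluminium shelf, 660 mm wide (y), 240 mm deep (x), slat tops 150 mm above the table, screwed to a concrete upstand at its back, 185 mm high. Origin: on the table under its middle, front faces -x. In front of its left half a flat level bar, 16 mm wide, 6 mm thick, runs along y from +45 to +305 mm at x = -175 mm, its top 172 mm above the table.
- basket: Bystander: round bamboo basket with lid, 126 mm across, 91 mm high, on the shelf. Origin: centre of its underside.
- jar: Bystander: glass spice jar with steel screw lid, 52 mm across, 95 mm high, on the shelf. Origin: centre of its underside.
- saucer: Bystander: white ceramic saucer, 104 mm across, 16 mm high, on the shelf. Origin: centre of its underside.
- clip: Bystander: plastic clothes-hanger clip with a spring, 100 x 26 x 8 mm, lying on the shelf. Origin: centre of its underside.
There are look-alikes about, which are no part of the job. Several things have the shape of the s_hook; the one meant has the colours described above.

How it is judged:
On the way:
1. the S-hook is lifted off the bar: its upper tip is above the bar's top (height (world z) of s_hook_tip above 0.174 m), for 0.1 s.
At the end, for the whole second after the job is handed in: S-hook hangs still, let go: tip 18 mm or more below the handle's top face and within 18 mm of the hole's centre, top bar within 8 mm of the handle, shank beyond its end, lean under 0.4 rad; pot upright (0.06 rad) within 30 mm of its start; basket, jar, saucer, clip within 25 mm of theirs (z of s_hook_tip in the frame of pot_hole below -0.018 m and horizontal distance between s_hook_tip and pot_hole below 0.018 m and z of s_hook in the frame of pot_hole between -0.006 and 0.008 m and x of s_hook in the frame of pot_hole below -0.004 m and angle between s_hook's own z axis and vertical below 0.4 rad and linear speed of s_hook below 0.03 m/s and angular speed of s_hook below 0.5 rad/s and angle between pot's own z axis and vertical below 0.06 rad and distance of pot from where it was at the start of the episode below 0.03 m and linear speed of pot below 0.02 m/s and distance of each of basket, jar, saucer, clip from where it was at the start of the episode below 0.025 m); the robot touches nothing.
It fails at once if the S-hook was dropped: it fell to the table (height (world z) of s_hook below 0.12 m).
It fails at once if the pot was tipped (angle between pot's own z axis and vertical above 0.15 rad).
It fails at once if the pot was shoved by more than 30 mm (distance of pot from where it was at the start of the episode above 0.03 m).
It fails at once if the basket, jar, saucer or clip was moved by more than 25 mm (distance of any of basket, jar, saucer, clip from where it was at the start of the episode above 0.025 m).
It also fails if it takes over 48 s, if anything falls off the work surface, if the arm or the gripper's body presses on something with over 40 N, if the wrist force passes 120 N, or if a joint passes its speed limit or range.

## Robot

A 6-joint arm with a two-finger parallel gripper is mounted at the origin on the work surface. World frame = base frame: x ahead of the robot, y to its left, z up, the work surface at z = 0. Lengths are in m, angles in rad, forces in N, time in s.
With the tool pointing down it reaches from about 0.325 to 0.925 m from the base axis. Payload 3.1 kg.
Tool frame: the origin (TCP) lies on the centre line of the jaws, within the pads' length; the fingertips stand 8 mm ahead of it and the grasp point (between the pads) lies 11 mm behind it; z points along the fingers, y is the line along which they close (so a half turn about z gives the same grasp; the last joint's range is limited). The gripper opens to 85 mm and grips with 20 to 120 N. Pads are 22 mm wide; open, the fingers measure 114 mm over their backs; the gripper's body (76 mm by 85 mm) begins 54 mm behind the grasp point. The pads swing forward as they close: fully open they stand 13 mm farther back than shut.
Start: joints at [1.02, 0.217, 1.613, -0, 1.311, -0.112], TCP at [0.266, 0.566, 0.215] pointing down, gripper open.
Joint ranges: [-2.75, 2.75], [-0.78, 2.1], [0.31, 2.55], [-1.13, 4.27], [0.13, 2.63], [-2.58, 2.58]. Speed limits (rad/s): [2.79, 2.79, 3.14, 3.14, 3.14, 3.14].

## Interface

Orientations are given as a unit quaternion [x, y, z, w].
In Python, from cell import robot, vision gives the robot as it stands. The module is installed in compiled form; this text tells all that it offers.
- The arm moves only by the tool apply_moves, never from a script. Its argument "steps" is a list of rows, each a list of 4 numbers: the shift along the world's x, y, z in m, then the turn about the world's z in rad. In form: [[tx, ty, tz, spin], ...]. A call has 1 to 20 rows; each row shifts and turns the commanded pose from where the row before left it; what a row does not reach is not made up. A row lasts 1/8 s, in which the tool goes at most 62.5 mm and 10.7 degrees, less where a joint would pass 70% of its speed; a pose out of reach is approached as far as the arm can. A call is refused whole if a number of a shift passes 0.0625 or a number of a turn 0.188, either way. A call with a gripper value outside its range is refused whole. "fingers" is the finger opening in m, from 0 to 0.0854, set as the call begins (left out, the last holds). The fingers move at their own pace and stop on an object; the grip force is fixed at half the most. Time passes only in rows, so rows that do not move let the fingers close. It gives the time, the measured TCP pose, the force, the opening and the grip force at its end, in the units of the state.
- robot.read_state(): the state, without advancing time (a new reading comes with each control period).
- vision.snapshot(name): name is "scene" or "top" or "wrist"; returns the picture (384x512x3 uint8, red, green, blue); there is no depth.
- vision.camera_params(name): a dict with "fx", "fy", "cx", "cy" (pixels), "k1" (the pictures are not rectified: a ray, as slopes to the right and down, at radius r is drawn at 1 + k1 r^2 times it, then the intrinsics apply), "rvec" (rotation vector, rad) and "tvec" (3), from world to camera coordinates, as OpenCV has them. Camera axes: x right, y down, z forward; pixel columns grow to the right and rows downward; lengths in m; the calibration is good to about 2 mm. A picture is of the moment at which its call begins: read the wrist's pose just before it. camera_params takes no time and is no camera call; for the wrist camera it gives the pose at the moment of the call.
- robot.finish_job(): hands the job in; it is judged then, once.
The state is a dict: "t": time; "joints": joint angles; "dq": joint speeds; "joint_torque": joint torques, N m; "eef_pos": TCP position; "tcp_rot": TCP orientation; "ft_force": force on the tool from outside, world axes, zero at the start; "ft_torque": the same for the moment, N m; "opening": opening from 0.0 (shut) to 1.0 (fully open); "grasp_force": force on a finger pad.
Only numpy, scipy, OpenCV 4.12 (cv2) and the standard library are available. Lean on these libraries where they do the work, as an engineer would, in place of code of your own. Each camera call takes 0.05 s, during which the arm holds its last target. There are 200 camera calls.

## Working session

There is one attempt and no reset: what is moved stays moved. The work goes in short steps, Python scripts to look and compute and a tool call to move; the robot and the scene stay as the last step left them, time stands still between calls to the robot, and variables do not carry over. Pictures are saved under pics/ and viewed, at most 10 in all, crops included, and the job is handed in when it is done.

Besides the shell and the picture viewer there is one more tool, called after ">>>" as name(argument=value, ...) on one line, values as JSON. apply_moves: Moves the arm, as the interface text tells. Its arguments: {"type":"object","properties":{"steps":{"type":"array","items":{"type":"array","items":{"type":"number"}}},"fingers":{"type":"number"}},"required":["steps"]}

```bash
mkdir -p pics; cat > h.py <<'E'
import numpy as np, cv2
from cell import robot, vision
def snap(n,f):
    P=vision.camera_params(n); im=vision.snapshot(n); cv2.imwrite(f,im[:,:,::-1]); return im,P
def K(P): return np.array([[P['fx'],0,P['cx']],[0,P['fy'],P['cy']],[0,0,1.]]),np.array([P['k1'],0,0,0,0.])
def ray(P,uv):
    k,d=K(P); x=cv2.undistortPoints(np.array([[uv]],float),k,d)[0,0]
    R=cv2.Rodrigues(np.array(P['rvec'],float))[0]; t=np.array(P['tvec'],float).ravel()
    return -R.T@t, R.T@np.array([x[0],x[1],1])
def atz(P,uv,z):
    c,r=ray(P,uv); return c+r*(z-c[2])/r[2]
def proj(P,p):
    k,d=K(P); return cv2.projectPoints(np.array(p,float).reshape(-1,3),np.array(P['rvec'],float),np.array(P['tvec'],float),k,d)[0][:,0]
def tri(*a):
    A=0;b=0
    for P,uv in a:
        c,r=ray(P,uv); r=r/np.linalg.norm(r); M=np.eye(3)-np.outer(r,r); A=A+M;b=b+M@c
    return np.linalg.solve(A,b)
E
python3 - <<'E'
from h import *
import pickle
a,P=snap('scene','pics/s0.png'); b,Q=snap('top','pics/t0.png'); c,W=snap('wrist','pics/w0.png')
pickle.dump((P,Q,W),open('p.pkl','wb'))
print(robot.read_state())
for X in(P,Q,W):print(ray(X,(256,192)))
E
```

```text
{'t': 0.15, 'joints': array([ 1.01982209e+00,  2.17578582e-01,  1.61460892e+00,  1.34993536e-05,
        1.31134019e+00, -1.12190377e-01]), 'dq': array([-0.00155657, -0.00207797, -0.00693981, -0.00012421, -0.00173044,
       -0.00134107]), 'joint_torque': array([ 9.23790722e-04, -3.97447121e+01, -3.04416597e+01, -1.58213456e-04,
        5.77591229e-03, -8.77685210e-06]), 'eef_pos': array([0.26513465, 0.56522051, 0.21404707]), 'tcp_rot': array([ 2.17637761e-01,  9.76029133e-01, -9.12690813e-04, -3.21131584e-04]), 'ft_force': array([-0.11087862,  0.0465349 ,  0.63035753]), 'ft_torque': array([-0.00397541, -0.06471655, -0.00624376]), 'grasp_force': 0.0, 'opening': 1.0008808259927482}
(array([1.09509277, 0.3317288 , 0.64153471]), array([-0.67211344, -0.38935026, -0.62999896]))
(array([ 0.48346362, -0.01270695,  1.17295833]), array([ 0.07778278,  0.00719565, -0.99696147]))
(array([0.19790771, 0.59667671, 0.37260406]), array([ 0.25436384, -0.11517945, -0.96029629]))
```

View pics/s0.png

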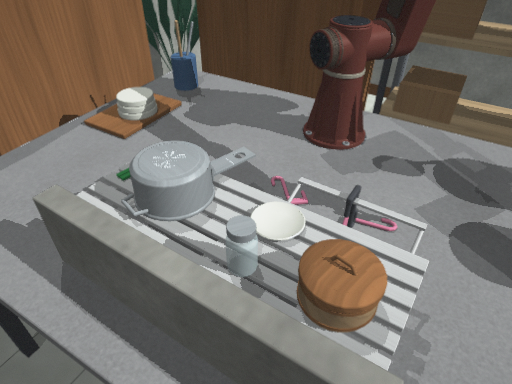

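View pics/t0.png

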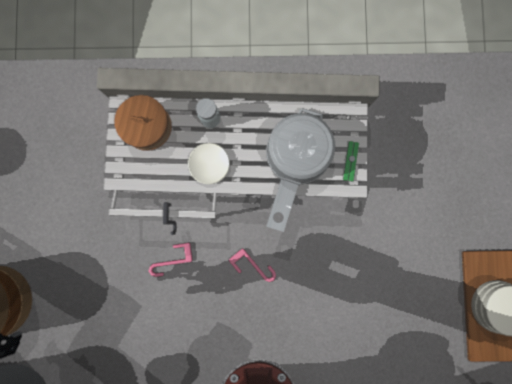

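Top view: the candidates are the dark S-hook on the bar at (168,213) and pink look-alikes lying on the table at (172,260) and (253,265). The dark steel one is the match. The pot handle's hole is near (279,217). I'll check this in a close crop.

```bash
python3 - <<'E'
import cv2,numpy as np
t=cv2.imread('pics/t0.png'); s=cv2.imread('pics/s0.png')
r=lambda im,x,y,w,h,k:cv2.resize(im[y:y+h,x:x+w],None,fx=k,fy=k,interpolation=cv2.INTER_CUBIC)
A=r(t,140,190,66,50,6);B=r(t,250,170,66,50,6);C=r(s,320,175,66,50,6);D=r(s,205,135,66,50,6)
cv2.imwrite('pics/c0.png',np.vstack([np.hstack([A,B]),np.hstack([C,D])]))
E
```

```text
(no output)
```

View pics/c0.png

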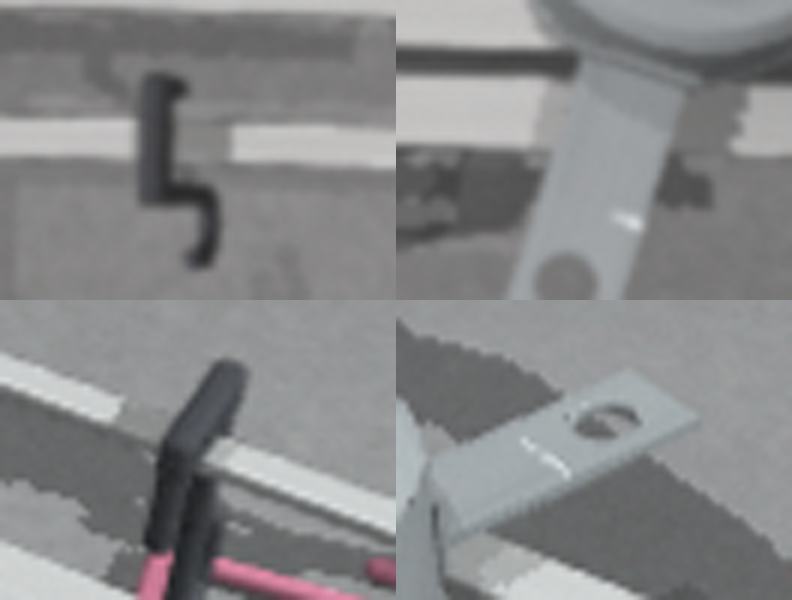

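View pics/w0.png

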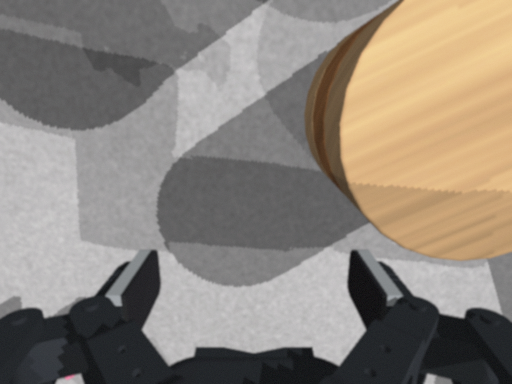

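```bash
python3 - <<'E'
from h import *
import pickle
P,Q,W=pickle.load(open('p.pkl','rb'))
a=atz(Q,(165.7,203),.19);b=atz(Q,(165.7,223),.19);print('hook top',a,b,np.linalg.norm(a-b),(a+b)/2,'yaw',np.arctan2(*(a-b)[1::-1]))
print('scene',atz(P,(349.7,197),.19),atz(P,(358.5,187),.19))
h=atz(Q,(278.5,216.3),.173);p=atz(Q,(300,147),.238)
print('hole',h,atz(P,(240.2,155),.173),tri((Q,(278.5,216.3)),(P,(240.2,155))))
print('pot',p,np.linalg.norm((h-p)[:2]),'yaw',np.arctan2(*(p-h)[1::-1]))
E
```

```text
hook top [0.53699999 0.21186033 0.19      ] [0.48905276 0.21172798 0.19      ] 0.04794741671595332 [0.51302637 0.21179415 0.19      ] yaw 0.002760472879333071
scene [0.53449225 0.21313644 0.19      ] [0.49595143 0.21761237 0.19      ]
hole [ 0.50120408 -0.0594641   0.173     ] [ 0.49801752 -0.05693378  0.173     ] [ 0.50019807 -0.05778388  0.17403094]
pot [ 0.65909436 -0.1091479   0.238     ] 0.16552287108762143 yaw -0.30486327663230967
```

>>> apply_moves(steps=[[0, 0, 0.055, 0], [0.0245, -0.0353, 0, 0.044], [0.0245, -0.0353, 0, 0.044], [0.0245, -0.0353, 0, 0.044], [0.0245, -0.0353, 0, 0.044], [0.0245, -0.0353, 0, 0.044], [0.0245, -0.0353, 0, 0.044], [0.0245, -0.0353, 0, 0.044], [0.0245, -0.0353, 0, 0.044], [0.0245, -0.0353, 0, 0.044], [0.0245, -0.0353, 0, 0.043], [0, 0, 0, 0], [0, 0, 0, 0]], fingers=0.055)

```text
t: 1.78
eef_pos: [0.5101, 0.2129, 0.2697]
tcp_rot: [0.0, 1.0, 0.0, -0.001]
ft_force: [-0.4, -0.9, -1.6]
opening: 0.645
grasp_force: 0.0
```

```bash
python3 - <<'E'
from h import *
import pickle
s=robot.read_state();c,W=snap('wrist','pics/w1.png'); pickle.dump(W,open('w1.pkl','wb'))
print(s['t'],s['eef_pos'],s['tcp_rot'],s['joints'],s['opening'])
E
```

```text
1.775 [0.51006585 0.21293568 0.26966638] [ 2.68895402e-04  9.99999769e-01  1.70204631e-04 -5.99801334e-04] [ 2.68109384e-01  2.27792138e-02  1.72460271e+00  6.56404652e-04
  1.39527716e+00 -1.30226412e+00] 0.6445061413982556
```

View pics/w1.png

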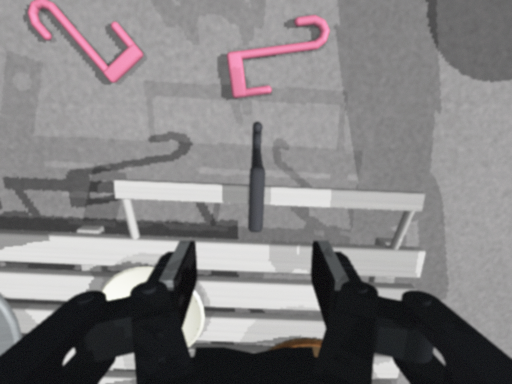

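The wrist view shows the dark hook's top bar from about (257.5,167) to (255.5,231), lying across the flat bar.

```bash
python3 - <<'E'
from h import *
import pickle
W=pickle.load(open('w1.pkl','rb'))
a=atz(W,(255.5,231),.19);b=atz(W,(257.5,167),.19);print(a,b,a-b,(a+b)/2)
E
```

```text
[0.53746187 0.21416059 0.19      ] [0.4852543  0.21567487 0.19      ] [ 0.05220757 -0.00151428  0.        ] [0.51135809 0.21491773 0.19      ]
```

>>> apply_moves(steps=[[0.0015, 0.0015, -0.03, -0.03], [0, 0, -0.03, 0], [0, 0, -0.0135, 0], [0, 0, -0.008, 0], [0, 0, -0.005, 0], [0, 0, 0, 0]])

```text
t: 2.58
eef_pos: [0.5123, 0.2145, 0.1841]
tcp_rot: [0.015, 1.0, 0.0, 0.0]
ft_force: [-0.5, -0.6, -0.4]
opening: 0.643
grasp_force: 0.0
```

>>> apply_moves(steps=[[0, 0, 0, 0], [0, 0, 0, 0], [0, 0, 0, 0], [0, 0, 0, 0], [0, 0, 0, 0], [0, 0, 0, 0]], fingers=0.0)

```text
t: 3.32
eef_pos: [0.512, 0.2143, 0.1836]
tcp_rot: [0.015, 1.0, -0.0, -0.0]
ft_force: [0.2, 0.7, 0.2]
opening: 0.0
grasp_force: 0.0
```

```bash
python3 - <<'E'
from h import *
import pickle
s=robot.read_state()
print(s['opening'],s['grasp_force'],s['eef_pos'],s['ft_force'])
a,P=snap('scene','pics/s1.png'); c,W=snap('wrist','pics/w2.png'); t,Q=snap('top','pics/t1.png')
r=lambda im,x,y,w,h,k:cv2.resize(im[y:y+h,x:x+w],None,fx=k,fy=k,interpolation=cv2.INTER_CUBIC)
cv2.imwrite('pics/c1.png',np.hstack([r(a,300,150,100,150,4),r(c,176,100,160,240,2.5)])[:,:,::-1])
E
```

```text
0.0004519085399932689 0.0 [0.51199238 0.21429808 0.18356535] [0.19245446 0.74711387 0.19613783]
```

View pics/c1.png

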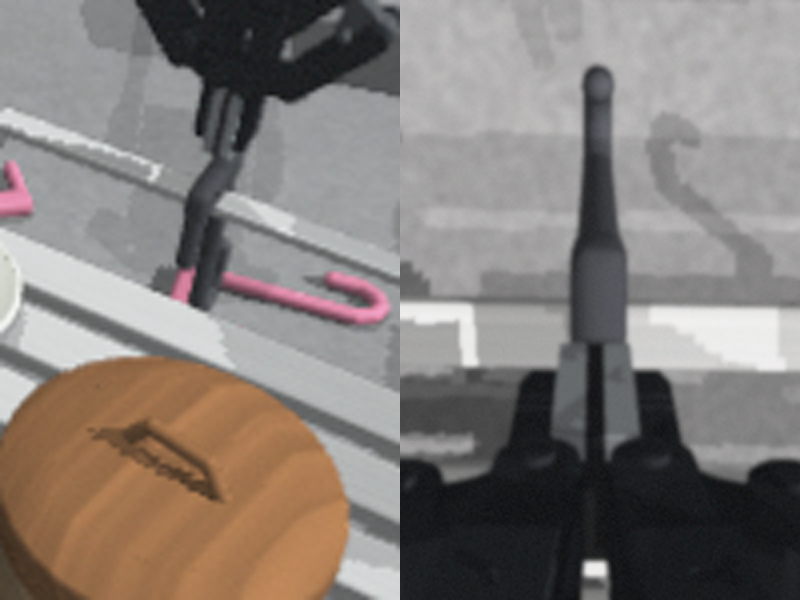

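```bash
python3 - <<'E'
from h import *
p=[[.512,.2143,z] for z in(.1756,.1836,.195,.21)]+[[x,.2145,.19] for x in(.485,.512,.539)]+[[.5,y,.172] for y in (.15,.28)]
for n,o,k in(('scene',(300,150),4),('wrist',(176,100),2.5)):
    P=vision.camera_params(n); u=proj(P,p); print(n);print(np.round(np.c_[u,(u-o)*k + ([400,0] if n=='wrist' else [0,0])]))
E
```

```text
scene
[[353. 197. 212. 186.]
 [354. 193. 214. 174.]
 [355. 189. 219. 155.]
 [356. 183. 224. 131.]
 [359. 184. 235. 134.]
 [354. 191. 217. 163.]
 [350. 199. 198. 194.]
 [324. 184.  98. 138.]
 [388. 206. 350. 223.]]
wrist
[[254. 236. 595. 340.]
 [254. 242. 595. 356.]
 [254. 252. 595. 380.]
 [254. 267. 595. 417.]
 [253. 198. 592. 245.]
 [254. 247. 596. 369.]
 [256. 292. 600. 481.]
 [140. 217. 310. 293.]
 [370. 211. 885. 276.]]
```

```bash
python3 - <<'E'
import cv2,numpy as np
r=lambda f:cv2.convertScaleAbs(cv2.resize(cv2.imread(f)[165:240,330:380],None,fx=8,fy=8,interpolation=cv2.INTER_LANCZOS4),alpha=1.8)
cv2.imwrite('pics/c2.png',np.hstack([r('pics/s0.png'),r('pics/s1.png')]))
E
```

```text
(no output)
```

View pics/c2.png

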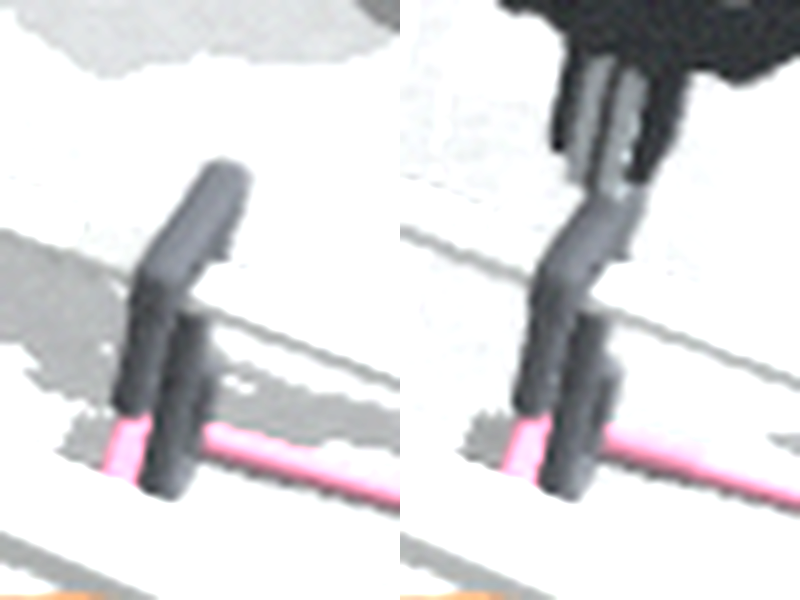

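```bash
python3 - <<'E'
from h import *
P=vision.camera_params('scene');W=vision.camera_params('wrist')
print('tip',tri((P,(355.3,189.2)),(W,(254.2,237.2))))
P0=P
# hook robot-side end of top face, bar front edge check
print('hook end',tri((P,(330+225/8,165+163/8)),(W,(253,(245+0)/2.5+100))))
print('near end',atz(P,(330+150/8,165+282/8),.19))
# flat bar top edge (shelf-side/robot side) in wrist & scene at y ends
for z in (.16,.166,.172):
    print(z,atz(W,(340,222),z),atz(W,(340,246),z))
E
```

```text
tip [0.50612222 0.21456521 0.19014841]
hook end [0.48621273 0.21446779 0.18621415]
near end [0.54461974 0.21483509 0.19      ]
0.16 [0.51122757 0.26668421 0.16      ] [0.52727594 0.26744057 0.16      ]
0.166 [0.50880847 0.26503722 0.166     ] [0.5243286  0.26576869 0.166     ]
0.172 [0.50638938 0.26339023 0.172     ] [0.52138126 0.2640968  0.172     ]
```

The fingers shut just above the hook bar: triangulated tips at z≈0.190, about 14 mm higher than the nominal figure. The hook has not moved, so I'll open, go lower and grip again.

>>> apply_moves(steps=[[0, 0, 0.004, 0], [0, 0, 0, 0], [0, 0, 0, 0], [0, 0, 0, 0], [0.003, 0, -0.004, 0], [0, 0, -0.005, 0], [0, 0, -0.004, 0], [0, 0, -0.003, 0], [0, 0, 0, 0]], fingers=0.045)

```text
t: 4.6
eef_pos: [0.5147, 0.2142, 0.1711]
tcp_rot: [0.015, 1.0, -0.0, -0.0]
ft_force: [0.5, 0.5, 0.2]
opening: 0.529
grasp_force: 0.0
```

>>> apply_moves(steps=[[0, 0, 0, 0], [0, 0, 0, 0], [0, 0, 0, 0], [0, 0, 0, 0], [0, 0, 0, 0], [0, 0, 0, 0]], fingers=0.0)

```text
t: 5.35
eef_pos: [0.5154, 0.2145, 0.1721]
tcp_rot: [0.015, 1.0, 0.0, 0.0]
ft_force: [-1.1, 0.6, 2.7]
opening: 0.103
grasp_force: 59.0
```

>>> apply_moves(steps=[[0, 0, 0.004, 0], [0, 0, 0.008, 0], [0, 0, 0.012, 0], [0, 0, 0.012, 0], [0, 0, 0.012, 0], [0, 0, 0.012, 0], [0, 0, 0.005, 0], [0, 0, 0, 0]])

```text
t: 6.35
eef_pos: [0.5153, 0.2144, 0.2372]
tcp_rot: [0.015, 1.0, 0.0, 0.0]
ft_force: [-0.2, 0.5, -1.0]
opening: 0.095
grasp_force: 58.6
```

>>> apply_moves(steps=[[-0.012, 0, 0, 0], [-0.016, 0, 0, 0], [-0.016, -0.01, 0, 0], [-0.016, -0.02, 0, -0.025], [-0.016, -0.025, 0, -0.03], [-0.009, -0.025, 0, -0.03], [-0.01, -0.025, 0, -0.03], [0, -0.025, 0, -0.03], [0, -0.025, 0, -0.03], [0, -0.025, 0, -0.03], [0, -0.025, 0, -0.03], [0, -0.02, 0, -0.03], [0, -0.015, 0, -0.01], [0, -0.007, 0, 0], [0, 0, 0, 0], [0, 0, 0, 0], [0, 0, 0, 0]])

```text
t: 8.48
eef_pos: [0.42, -0.0322, 0.2365]
tcp_rot: [0.151, 0.988, 0.0, -0.0]
ft_force: [-0.2, 0.3, -0.6]
opening: 0.098
grasp_force: 58.7
```

```bash
python3 - <<'E'
from h import *
import pickle
s=robot.read_state();c,W=snap('wrist','pics/w3.png');a,P=snap('scene','pics/s3.png');t,Q=snap('top','pics/t3.png'); pickle.dump((W,P,Q),open('w3.pkl','wb'))
print(s['t'],s['eef_pos'],s['tcp_rot'],s['grasp_force'])
r=lambda im,x,y,w,h,k:cv2.resize(im[y:y+h,x:x+w],None,fx=k,fy=k,interpolation=cv2.INTER_CUBIC)
cv2.imwrite('pics/c3.png',np.hstack([c[:,100:420],np.vstack([r(a,200,110,80,64,3),r(t,245,180,80,64,3)])])[:,:,::-1])
E
```

```text
8.475 [ 0.42001555 -0.03219089  0.23653924] [ 1.51380739e-01  9.88475521e-01  1.08165205e-04 -7.51014170e-05] 58.696224968880415
```

View pics/c3.png

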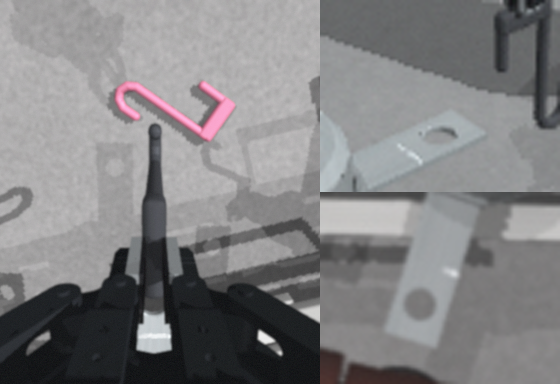

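```bash
python3 - <<'E'
from h import *
import pickle
W,P,Q=pickle.load(open('w3.pkl','rb'))
res={}
for f,C,(cx,cy) in(('t3',Q,(278.5,217)),('s3',P,(240.2,155))):
    im=cv2.imread(f'pics/{f}.png',0); x0,y0=int(cx)-22,int(cy)-16
    k=8; z=cv2.resize(im[y0:y0+32,x0:x0+44],None,fx=k,fy=k,interpolation=cv2.INTER_CUBIC)
    m0=np.array([(cx-x0)*k,(cy-y0)*k])
    for th in (100,110,120,130,140):
        cs,_=cv2.findContours((z<th).astype(np.uint8),cv2.RETR_LIST,cv2.CHAIN_APPROX_NONE)
        for c in cs:
            A=cv2.contourArea(c)
            if A>300 and A<9000 and cv2.pointPolygonTest(c,tuple(map(float,m0)),True)>-15:
                e=cv2.fitEllipse(c); u=(np.array(e[0])+.5)/k-.5+[x0,y0]
                print(f,th,A/64,u,np.array(e[1])/k,atz(C,u,.173))
print('raw tip')
print(np.round(proj(Q,[[.4995,-.058,.173]])),np.round(proj(P,[[.4995,-.058,.173]])))
t=cv2.imread('pics/t3.png',0); 
for y in (196,200,204,208,224): print(y,t[y,262:306])
E
```

```text
t3 120 6.484375 [275.84114647 217.65484428] [2.53373528 3.62193584] [ 0.49800688 -0.0529208   0.173     ]
t3 120 10.765625 [280.26883698 217.63319206] [3.09057903 6.19513321] [ 0.49789433 -0.0637123   0.173     ]
t3 130 69.2890625 [277.84864616 217.05254555] [9.24777985 9.56070805] [ 0.49939718 -0.05784129  0.173     ]
t3 140 83.7265625 [277.84237671 217.01715851] [10.2042799  10.46059132] [ 0.49948352 -0.05782765  0.173     ]
s3 120 5.9140625 [242.63204193 153.51281929] [1.61258388 5.53207779] [ 0.4898991  -0.05545339  0.173     ]
s3 130 9.171875 [242.4290123  153.52180862] [2.0978713  6.72670078] [ 0.49017159 -0.05583392  0.173     ]
s3 140 13.8671875 [241.87663841 153.50889874] [2.68143201 8.55525208] [ 0.49078026 -0.05695244  0.173     ]
raw tip
[[278. 217.]] [[239. 155.]]
196 [131 136 135 135 135 133 131 132 132 132 132 131 130 137 156 161 159 158
 159 160 161 161 162 162 162 161 162 162 161 161 161 155 133  98  88  98
 115 120 120 122 124 125 121 117]
200 [ 87  87  88  85  86  85  84  85  84  85  86  98 128 156 161 158 159 159
 160 161 161 162 164 162 161 162 162 161 161 161 152 126  94  85  86  85
  84  83  83  86 102 120 125 124]
204 [126 125 122 119 119 118 118 116 118 118 128 147 160 165 162 162 163 162
 162 162 164 163 162 164 167 166 162 162 160 151 130 117 110  99  94 102
 109 101  95  96 105 121 126 128]
208 [127 123 124 124 123 124 124 124 125 133 151 161 163 162 161 163 163 162
 164 165 164 164 165 165 165 166 171 178 173 144 122 120 123 123 123 123
 121 123 122 121 122 123 123 122]
224 [130 126 124 126 139 154 161 162 162 164 165 165 165 167 166 167 167 166
 167 165 164 164 162 153 131 118 117 120 119 121 121 123 121 121 120 121
 120 120 121 121 119 120 124 126]
```

```bash
python3 - <<'E'
from h import *
import pickle
W,P,Q=pickle.load(open('w3.pkl','rb'))
c,s=np.cos(-.304),np.sin(-.304)
for off in(-.006,-.003,0):
    f=lambda x,z:[.42+c*(x+off),-.0322+s*(x+off),.2365+z]
    u=proj(P,[f(.022,-.032),f(-.022-.005,-.09)]); v=proj(W,[f(-.036,-.108),f(-.027,.018)])
    print(off,'scene tip crop',(u-[200,110])*3+[320,0],'wrist crop',v-[100,0])
im=cv2.imread('pics/s3.png',0); print(im[118:140,250:276])
E
```

```text
-0.006 scene tip crop [[504.89358468  69.93029675]
 [546.95714959 111.23418688]] wrist crop [[154.2920604  139.27108293]
 [154.54808015 192.71881688]]
-0.003 scene tip crop [[502.04933358  71.23295697]
 [544.37362162 112.51906564]] wrist crop [[154.29399607 142.92173932]
 [154.55000156 198.98588113]]
0 scene tip crop [[499.19480892  72.54037265]
 [541.78136474 113.80831132]] wrist crop [[154.29591689 146.5493231 ]
 [154.55189052 205.17991778]]
[[105 104 105 104 104 104 103 101  52  43  52  60  70  69  70  68  67  67
   58  73  95  96  68  42  48  65]
 [105 105 104 104 103 106 105 101  57  41  50  62  70  68  66  67  75  74
   93  97 102 101  70  38  51  65]
 [106 105 106 107 105 105 105 100  67  39  51  59  70  64  75  84  98  97
  104 104 102 100  57  42  52  63]
 [103 106 106 105 105 105 107 105  69  43  47  51  65  95  98 102 104 104
  106 103 105 100  57  42  50  67]
 [104 104 104 105 105 104 104 101  70  46  51  61  74 105 105 104 106 107
  105 105 103 103  54  41  53  69]
 [103 104 102 103 101 103 104 101  69  44  52  63  76 104 105 106 104 108
  107 105 107 100  54  45  53  67
[... 1046 characters left out ...]
04 105 104
  104 104 105 100  44  49  62  74]
 [104 103 104 105 103 104 104 105 103  93  94  95 101 104 104 104 104 102
  104 103 105  91  42  48  62  74]
 [105 102 103 102 103 103 104 102 104 103 102 103 105 103 105 102 104 105
  104 106 103  86  42  51  62  75]
 [104 103 103 103 105 104 103 103 103 104 103 103 104 102 104 105 103 105
  107 105  92  78  43  49  63  76]
 [108 103 103 104 105 103 103 102 104 105 104 103 104 105 103 103 104 106
  103  94  87  73  41  52  64  78]
 [103 104 104 102 104 105 105 107 107 105 107 107 106 105 102 102 103 102
   94  89  89  74  43  50  66  79]
 [142 140 102 103 103 105 104 105 104 103 104 108 107 106 106 106 101  94
   91  90  90  75  43  51  65  78]]
```

>>> apply_moves(steps=[[0.0054, -0.0019, 0, 0], [0.008, -0.003, 0, 0], [0.01, -0.003, 0, 0], [0.01, -0.003, 0, 0], [0.01, -0.003, 0, 0], [0.01, -0.003, 0, 0], [0.005, -0.002, 0, 0], [0.003, -0.001, 0, 0], [0, 0, -0.008, 0], [0, 0, -0.008, 0], [0, 0, -0.007, 0], [0, 0, -0.003, 0], [0, 0, 0, 0], [0, 0, 0, 0], [0, 0, 0, 0]])

```text
t: 10.5
eef_pos: [0.4817, -0.0526, 0.211]
tcp_rot: [0.152, 0.988, -0.0, 0.0]
ft_force: [0.1, 0.8, -0.9]
opening: 0.095
grasp_force: 58.7
```

```bash
python3 - <<'E'
from h import *
s=robot.read_state();a,P=snap('scene','pics/s4.png')
e=s['eef_pos'];print(s['t'],e,s['ft_force'])
c,d=np.cos(-.304),np.sin(-.304)
f=lambda x,z:[e[0]+c*(x-.003),e[1]+d*(x-.003),e[2]+z]
g=lambda u:(u-[215,120])*10
print(g(proj(P,[f(.022,-.032),[.4995,-.0578,.173],f(-.017,-.032),[.4995-.03*c,-.0578-.03*d,.173]])))
cv2.imwrite('pics/c4.png',cv2.resize(a[120:175,215:280],None,fx=10,fy=10,interpolation=cv2.INTER_CUBIC)[:,:,::-1])
E
```

```text
10.5 [ 0.48168766 -0.05264332  0.21098638] [ 0.12713778  0.76545015 -0.9105329 ]
[[242.09283711 329.92952401]
 [245.32851386 351.99227522]
 [370.11791994 269.06165671]
 [343.85307008 304.7245805 ]]
```

View pics/c4.png

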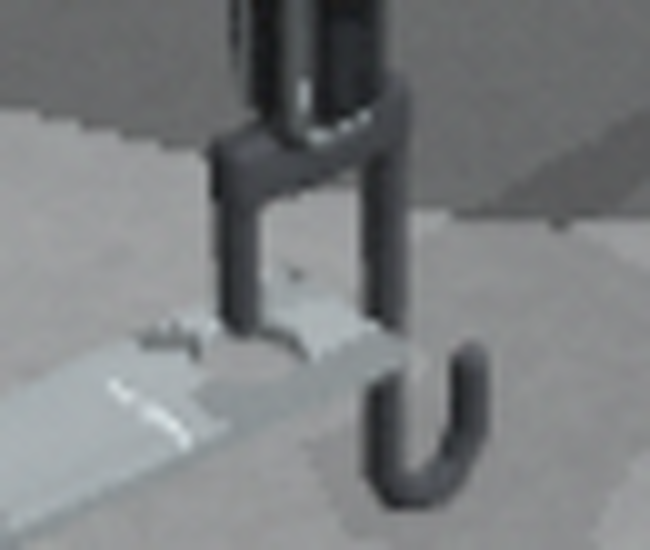

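>>> apply_moves(steps=[[-0.001, 0, -0.006, 0], [0, 0, -0.007, 0], [0, 0, -0.007, 0], [0, 0, -0.006, 0], [0, 0, -0.005, 0], [0, 0, -0.003, 0], [0, 0, 0, 0], [0, 0, 0, 0], [0, 0, 0, 0]])

```text
t: 11.68
eef_pos: [0.4807, -0.0527, 0.1769]
tcp_rot: [0.152, 0.988, -0.0, 0.0]
ft_force: [-0.6, -0.0, -1.5]
opening: 0.099
grasp_force: 58.7
```

>>> apply_moves(steps=[[0, 0, -0.001, 0], [0, 0, 0, 0], [0, 0, 0, 0], [0, 0, 0, 0]])

```text
t: 12.18
eef_pos: [0.4804, -0.0526, 0.1756]
tcp_rot: [0.152, 0.988, -0.0, 0.0]
ft_force: [-0.6, -0.0, -0.9]
opening: 0.094
grasp_force: 58.7
```

>>> apply_moves(steps=[[0, 0, -0.001, 0], [0, 0, 0, 0], [0, 0, 0, 0], [0, 0, 0, 0]])

```text
t: 12.68
eef_pos: [0.4804, -0.0526, 0.1746]
tcp_rot: [0.152, 0.988, 0.0, 0.0]
ft_force: [-0.1, -0.1, -0.2]
opening: 0.095
grasp_force: 58.7
```

>>> apply_moves(steps=[[0, 0, -0.0007, 0], [0, 0, 0, 0], [0, 0, 0, 0]])

```text
t: 13.05
eef_pos: [0.4804, -0.0526, 0.1739]
tcp_rot: [0.152, 0.988, 0.0, -0.0]
ft_force: [0.1, 0.0, -1.2]
opening: 0.095
grasp_force: 58.7
```

>>> apply_moves(steps=[[0, 0, -0.0007, 0], [0, 0, 0, 0], [0, 0, 0, 0]])

```text
t: 13.42
eef_pos: [0.4804, -0.0526, 0.1732]
tcp_rot: [0.152, 0.988, 0.0, -0.0]
ft_force: [0.9, -0.3, -1.4]
opening: 0.098
grasp_force: 58.7
```

```bash
python3 - <<'E'
from h import *
s=robot.read_state();a,P=snap('scene','pics/s5.png')
print(s['t'],s['eef_pos'],s['ft_force'])
b=cv2.imread('pics/s4.png')[:,:,::-1]
# pot motion check: shift of a pot patch
for (x,y,w,h) in((130,145,80,40),(215,160,24,14)):
    r=cv2.matchTemplate(a,np.ascontiguousarray(b[y:y+h,x:x+w]),cv2.TM_CCOEFF_NORMED);print(cv2.minMaxLoc(r)[1::2],(x,y))
E
```

```text
13.425 [ 0.48040541 -0.0525828   0.17319036] [ 0.86336389 -0.30605225 -1.44856901]
(0.9979434013366699, (130, 145)) (130, 145)
(0.840602695941925, (215, 160)) (215, 160)
```

>>> apply_moves(steps=[[0, 0, -0.0007, 0], [0, 0, 0, 0], [0, 0, 0, 0]])

```text
t: 13.85
eef_pos: [0.4806, -0.0526, 0.173]
tcp_rot: [0.152, 0.988, 0.0, 0.0]
ft_force: [-1.5, 1.1, 2.0]
opening: 0.096
grasp_force: 59.6
```

>>> apply_moves(steps=[[0, 0, -0.0007, 0], [0, 0, 0, 0], [0, 0, 0, 0]])

```text
t: 14.22
eef_pos: [0.4805, -0.0526, 0.1724]
tcp_rot: [0.152, 0.988, 0.0, 0.0]
ft_force: [-1.8, 0.8, 5.4]
opening: 0.095
grasp_force: 60.0
```

```bash
python3 - <<'E'
from h import *
s=robot.read_state();a,P=snap('scene','pics/s6.png');print(s['t'],s['eef_pos'],s['ft_force'])
cv2.imwrite('pics/c6.png',cv2.convertScaleAbs(cv2.resize(a[120:175,215:280],None,fx=11,fy=10.9,interpolation=cv2.INTER_CUBIC),alpha=1.3)[:,:,::-1])
E
```

```text
14.225 [ 0.48048044 -0.05258024  0.17240627] [-1.82162063  0.7670463   5.40682925]
```

View pics/c6.png

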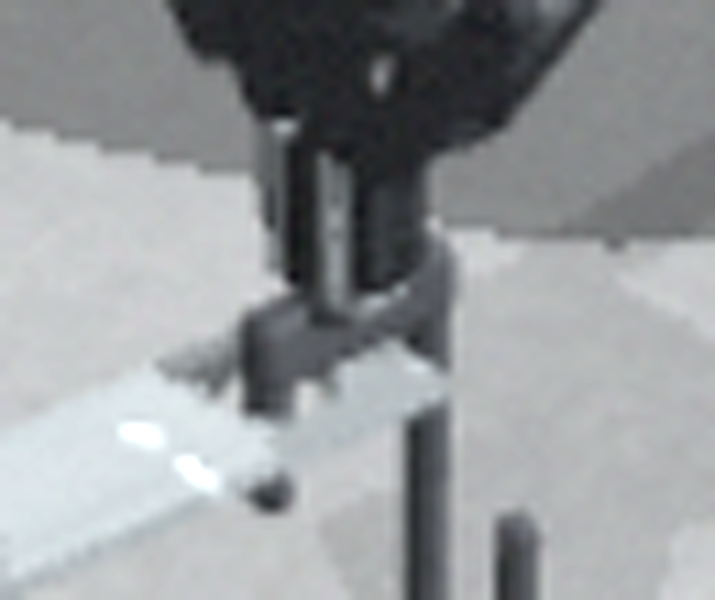

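The picture shows the tip through the hole, emerging below the handle at about (268,490). The bar is on the handle and the shank is beyond its end. I'll ease off the 5 N contact force, then release.

>>> apply_moves(steps=[[0, 0, 0.0009, 0], [0, 0, 0, 0], [0, 0, 0, 0]])

```text
t: 14.65
eef_pos: [0.4807, -0.0526, 0.173]
tcp_rot: [0.152, 0.988, -0.0, 0.0]
ft_force: [0.2, -0.2, 3.8]
opening: 0.097
grasp_force: 59.8
```

>>> apply_moves(steps=[[0, 0, 0, 0], [0, 0, 0, 0], [0, 0, 0, 0], [0, 0, 0, 0], [0, 0, 0, 0], [0, 0, 0, 0], [0, 0, 0, 0]], fingers=0.045)

```text
t: 15.52
eef_pos: [0.4804, -0.0526, 0.1727]
tcp_rot: [0.152, 0.988, -0.0, 0.0]
ft_force: [-0.4, 0.2, -0.8]
opening: 0.526
grasp_force: 0.0
```

>>> apply_moves(steps=[[0, 0, 0.004, 0], [0, 0, 0.006, 0], [0, 0, 0.01, 0], [0, 0, 0.02, 0], [0, 0, 0.03, 0], [0, 0, 0.03, 0], [-0.02, 0, 0.03, 0], [-0.03, 0.02, 0, 0], [-0.03, 0.03, 0, 0], [-0.03, 0.04, 0, 0], [0, 0.04, 0, 0], [0, 0, 0, 0], [0, 0, 0, 0], [0, 0, 0, 0], [0, 0, 0, 0], [0, 0, 0, 0], [0, 0, 0, 0], [0, 0, 0, 0]])

```text
t: 17.77
eef_pos: [0.3704, 0.0773, 0.3026]
tcp_rot: [0.152, 0.988, -0.0, -0.0]
ft_force: [0.0, -0.9, -0.2]
opening: 0.527
grasp_force: 0.0
```

```bash
python3 - <<'E'
from h import *
import time
s=robot.read_state();a,P=snap('scene','pics/s7.png');b,_=snap('scene','pics/s8.png');t,Q=snap('top','pics/t8.png')
print(s['t'],s['eef_pos'],s['ft_force'],s['opening'])
print('motion',np.abs(a[100:200,200:300].astype(int)-b[100:200,200:300]).max())
s0=cv2.imread('pics/s0.png')[:,:,::-1]
x,y,w,h=130,145,80,40
r=cv2.matchTemplate(a,np.ascontiguousarray(s0[y:y+h,x:x+w]),cv2.TM_CCOEFF_NORMED);print(cv2.minMaxLoc(r)[1::2])
# predicted hook points vs dark mask
g=cv2.cvtColor(b,cv2.COLOR_RGB2GRAY)
c,d=np.cos(-.304),np.sin(-.304); o=np.array([.4995-.022*c,-.0578-.022*d,.173])
f=lambda x,z:[o[0]+c*x,o[1]+d*x,o[2]+z]
u=proj(P,[f(.022,-.032),f(-.022,-.06),f(0,.018),f(-.036,-.108)]);print(np.round(u,1))
for r in range(140,176): print(r,''.join('#' if v<85 else '+' if v<105 else '.' for v in g[r,225:285]))
E
```

```text
17.775 [0.37042421 0.07730824 0.30264723] [ 0.01423301 -0.88863753 -0.23071086] 0.5272793597888832
motion 8
(0.8470149040222168, (130, 145))
[[239.8 166.7]
 [253.8 169.2]
 [246.7 145.1]
 [257.8 182.4]]
140 ............................................................
141 ...........................+................................
142 .........................+##++..............................
143 .......................++##++++.............................
144 .....................++#++++###.............................
145 ....................+#++++#####.............................
146 .................+++++++#######.............................
147 ..............++++++++#########.............................
148 ............++##++++##########+.............................
149 ............###++#############+.............................
150 ...........+###+#########+####+.............................
151 ...........+############+.####+.............................
152 ...........+#########+......##+.............................
153 ..........+#########..........+..................
[... 741 characters left out ...]
..+###+.........+###+.............................
166 .............+#+..........+###+.............................
167 ..........................+###+.....+.......................
168 ..........................+###+....##++.....................
169 ..........................+###+....###+.....................
170 ..........................+###+....###+.....................
171 ..........................+###+....###+.....................
172 ..........................+###.....###+.....................
173 ..........................+###.....###+.....................
174 ..........................+###.....###+.....................
175 ..........................+###....####......................
```

```bash
python3 -c "
from cell import robot
print(robot.finish_job())"
```

```text
the job is handed in; nothing more can be done
None
```

I hooked the S-hook through the hole in the pot's handle and handed the job in at about 18 s. In the last pictures it hung still and upright with its tip down through the hole, and the pot looked unmoved. The hand-in call gave no verdict, and I did not check the other shelf items' positions afterwards.

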